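Index the insect-hotel turntable and lay the next slat layer

TASK

First turn the turntable (its upright peg is there to push it round by) until its white needle lies over the middle of the red dot on the rim. Then lay the two loose pine slats crosswise over the two nailed ones, one on each pair of blue bands, so that the next layer of the insect hotel is ready for nailing. The needle must still be on the red dot at the end; leave the other things on the bench alone.

Things in the scene. Friction and masses are not known exactly. Their poses are not given: they have to be found in the camera images.
- axis (a point): turning axis of the turntable, at the disc's upper face, 26 mm above the table: a grey disc of radius 115 mm on a fixed round plywood base (radius 148 mm, 12 mm high). It turns either way about the vertical, through more than is needed, stiffly (0.25 N m, about 3 N sideways on its peg), and stays where it is left
- layer_1 (a point): middle between the two nailed pine slats of the first layer, at the height of their tops, 44 mm above the table, on the axis. They turn with the disc, are 160 x 22 x 18 mm, and lie parallel, crosswise to the needle: length along this point's y, centre lines at its x = +50 and -50 mm
- peg (a point): top centre of the upright push peg on the disc, a 16 mm round steel pin with black cap, 95 mm from the axis; it stands 45 mm up from the disc, its top 71 mm above the table, 35 mm clear of the nearest nailed slat. It is on the same radius as the needle
- pointer (a point): end point of the white needle of the disc (4 mm wide, low, radially outward beyond the peg), 130 mm from the axis, 28 mm above the table; turns with the disc. A painted white line runs on from it across the disc through the axis. Its x points from the needle towards the axis. It can be touched without harm: it has no collider
- dot_red_top (a point): top centre of the red dot, 18 mm across, 2 mm thick, fixed on the base's rim 130 mm from the axis; the needle passes over it. Four places on the rim have a dot; which is red differs each time, 0.4 to 1.3 rad to either side of the needle. The yellow, green and blue dots do not matter
- seat_1 (a point): where the centre of a laid slat must be, 53 mm above the table (over the blue bands on one side of the needle's line, 50 mm from it). Turns with the disc. Its x is the direction along which the slat's length must lie (parallel to the needle), z up. Two blue bands, one on each nailed slat, 22 mm wide, show the place
- seat_2 (a point): as seat_1, on the other side of the needle's line, 100 mm from seat_1
- slat_a_mid (a point): centre (half-way up) of a loose pale pine slat, 160 x 22 x 18 mm (length along its x, width along y, 18 mm high), about 35 g, lying flat on the table at the left (+y) of the turntable
- slat_b_mid (a point): centre (half-way up) of a loose pale pine slat, 160 x 22 x 18 mm (length along its x, width along y, 18 mm high), about 35 g, lying flat on the table at the right (-y) of the turntable
- slat_a: the same slat as slat_a_mid, origin: centre of its underside
- slat_b: the same slat as slat_b_mid, origin: centre of its underside
- glue: bystander, to be left alone: white glue bottle with blue cap, 56 mm across, 140 mm tall; origin: centre of its underside
- jar: bystander, to be left alone: white plastic jar with paper label, 66 mm across, 75 mm tall; origin: centre of its underside
- log_1: bystander, to be left alone: slice of a branch with dark bark, 60 mm across, 22 mm thick; origin: centre of its underside
- log_2: bystander, to be left alone: slice of a branch with dark bark, 68 mm across, 22 mm thick; origin: centre of its underside
- driver: bystander, to be left alone: screwdriver with red handle, lying on the table
Mind the look-alikes: they are no part of the job. Leave any purple look-alike of the slat_b alone. What is shaped like the slat_a but purple is not meant.

How it is judged:
On the way, in this order (a step that is already met when the one before it is completed fails the run):
1. the needle is over the middle of the red dot (within 5 mm) and let go of, with both slats still off the turntable (horizontal distance between pointer and dot_red_top below 0.005 m and height (world z) of each of slat_a_mid, slat_b_mid below 0.03 m and linear speed of each of slat_a, slat_b below 0.05 m/s and contact force between the fingers and turntable below 0.1 N), for 0.3 s.
2. both slats lie crosswise on the blue bands, the needle still on the red dot (((horizontal distance between slat_a_mid and seat_1 below 0.012 m and z of slat_a_mid in the frame of seat_1 between -0.005 and 0.005 m and angle between the x axis of slat_a_mid and the x axis of seat_1, either way round below 0.14 rad and angle between each of slat_a_mid, slat_b_mid's own z axis and vertical below 0.08 rad and horizontal distance between slat_b_mid and seat_2 below 0.012 m and z of slat_b_mid in the frame of seat_2 between -0.005 and 0.005 m and angle between the x axis of slat_b_mid and the x axis of seat_2, either way round below 0.14 rad) or (horizontal distance between slat_a_mid and seat_2 below 0.012 m and z of slat_a_mid in the frame of seat_2 between -0.005 and 0.005 m and angle between the x axis of slat_a_mid and the x axis of seat_2, either way round below 0.14 rad and angle between each of slat_a_mid, slat_b_mid's own z axis and vertical below 0.08 rad and horizontal distance between slat_b_mid and seat_1 below 0.012 m and z of slat_b_mid in the frame of seat_1 between -0.005 and 0.005 m and angle between the x axis of slat_b_mid and the x axis of seat_1, either way round below 0.14 rad)) and horizontal distance between pointer and dot_red_top below 0.005 m), for 0.2 s.
At the end, for the whole second after the job is handed in: The needle's end is within 5 mm (from above) of the red dot's middle; one slat lies flat on each pair of blue bands, centre within 12 mm of the seat from above and 5 mm in height, length within 0.14 rad of the needle's direction; all at rest, let go of (all of step 2 and linear speed of each of slat_a, slat_b below 0.01 m/s); the robot touches nothing.
It fails at once if the glue bottle, jar, a branch slice or the screwdriver is moved more than 30 mm (distance of any of glue, jar, log_1, log_2, driver from where it was at the start of the episode above 0.03 m).
It also fails if it takes over 72 s, if anything falls off the work surface, if the arm or the gripper's body presses on something with over 40 N, if the wrist force passes 120 N, or if a joint passes its speed limit or range.

ROBOT

A 6-joint arm with a two-finger parallel gripper is mounted at the origin on the work surface. World frame = base frame: x ahead of the robot, y to its left, z up, the work surface at z = 0. Lengths are in m, angles in rad, forces in N, time in s.
With the tool pointing down it reaches from about 0.275 to 0.975 m from the base axis. Payload 8.4 kg.
Tool frame: the origin (TCP) lies on the front face of the gripper's body, between the roots of the fingers; the fingertips stand 88 mm ahead of it and the grasp point (between the pads) lies 69 mm ahead of it; x points along the fingers, y is the direction in which the jaws open and shut, and the axes are right-handed (so a half turn about x gives the same grasp; the last joint's range is limited). The gripper opens to 92 mm and grips with 3 to 60 N. Pads are 20 mm wide; open, the fingers measure 128 mm over their backs; the gripper's body (75 mm by 189 mm) begins 69 mm behind the grasp point.
Start: joints at [-1.3, 0.353, 1.633, -0, 1.155, -0.002], TCP at [0.168, -0.602, 0.303] pointing down, gripper open.
Joint ranges: [-2.63, 2.63], [-0.92, 2.1], [0.06, 2.66], [-1.3, 4.44], [0, 2.69], [-3.02, 3.02]. Speed limits (rad/s): [2.22, 2.22, 2.79, 3.14, 3.14, 3.14].

INTERFACE

Orientations are given as a 3x3 rotation matrix whose columns are the frame's x, y, z axes.
In Python, from rig import env gives the robot as it stands. The module is installed in compiled form; this text tells all that it offers.
- The arm moves only by the shell command python3 -m inch 'ROWS' [OPENING] [FORCE]. ROWS is text: rows parted by semicolons, each of 6 numbers parted by spaces: the shift along the tool's x, y, z in mm, then the turn, a rotation vector about the tool's x, y, z in degrees. A call has 1 to 20 rows; each row is the pose to reach, as a shift and turn from the pose commanded when the call began, along the tool's axes at that moment; what a row does not reach only later rows make up. A row lasts 1/12 s, in which the tool goes at most 41.7 mm and 7.16 degrees, less where a joint would pass 70% of its speed; a pose out of reach is approached as far as the arm can. A call with a gripper value outside its range is refused whole. OPENING is the closure, from -1 (fully open) to 1 (shut), set as the call begins (- or left out, the last holds). The fingers move at their own pace and stop on an object; FORCE is the grip in N (left out, the last holds). Time passes only in rows, so rows that repeat a pose let the fingers close. It gives the time, the measured TCP pose, the force and the opening at its end, in the units of the state.
- env.get_state(): the state, without advancing time (a new reading comes with each control period).
- env.read_camera(name): name is "scene" or "top" or "wrist"; returns (picture, depth): 400x640x3 uint8, red, green, blue; 400x640 float32, m along the optical axis (not along the pixel's ray), 0 where there is no reading.
- env.camera_model(name): a dict with "fx", "fy", "cx", "cy" (pixels), "rvec" (rotation vector, rad) and "tvec" (3), from world to camera coordinates, as OpenCV has them. Camera axes: x right, y down, z forward; pixel columns grow to the right and rows downward; lengths in m; the calibration is good to about 2 mm. A picture is of the moment at which its call begins: read the wrist's pose just before it. camera_model takes no time and is no camera call; for the wrist camera it gives the pose at the moment of the call.
- env.hand_in(): hands the job in, once; it reports no verdict.
Trained networks look in the newest picture that a camera, given by its name, has taken for a name from the list of things; names that differ only in an ending like _2 or _b are one class to them, and where a whole thing is asked for, a point or a joint stands for the part that bears it (a point fixed in the world has none). Each returns a list of dicts, best first, with "confidence" (0 to 1); they miss things now and then, are a little off and sometimes report something else, mostly with a low value. They report only what shows in the picture. A call takes as long as a camera call. They do not tell look-alikes from the thing itself.
- env.cut_out(thing, camera): "pixels" (400x640 bool, what is visible of it) and "uv" ([column, row] in pixels, amid what is visible of it).
- env.landmark_of(thing, camera): "uv" ([column, row] in pixels: a listed point, or the origin of a listed thing).
The state is a dict: "time_s": time; "q": joint angles; "dq": joint speeds; "joint_torque": joint torques, N m; "tcp_pos": TCP position; "ee_rot": TCP orientation; "force": force on the tool from outside, world axes, zero at the start; "wrist_torque": the same for the moment, N m; "grip_width": finger opening in m.
Only numpy, scipy, OpenCV 4.12 (cv2) and the standard library are available. Lean on these libraries where they do the work, as an engineer would, in place of code of your own. Each camera call takes 0.05 s, during which the arm holds its last target. There are 200 camera calls.

## Working session

There is one attempt and no reset: what is moved stays moved. The work goes in short steps, Python scripts to look and compute and a shell command to move; the robot and the scene stay as the last step left them, time stands still between calls to the robot, and variables do not carry over. Pictures are saved under pics/ and viewed, on a budget of 10 in all, crops included, one or two more only if the job needs it, and the job is handed in when it is done.

```bash
mkdir -p pics; cat > h.py <<'E'
import numpy as np, cv2
from rig import env
def cam(n):
    m=env.camera_model(n); R=cv2.Rodrigues(np.array(m["rvec"],float))[0]; return m,R,np.array(m["tvec"],float).ravel()
def onz(n,uv,z):
    m,R,t=cam(n); d=R.T@np.array([(uv[0]-m["cx"])/m["fx"],(uv[1]-m["cy"])/m["fy"],1]); c=-R.T@t
    return c+d*(z-c[2])/d[2]
def proj(n,p):
    m,R,t=cam(n); q=R@np.array(p)+t; return np.array([m["fx"]*q[0]/q[2]+m["cx"],m["fy"]*q[1]/q[2]+m["cy"]])
def save(n,f,img=None):
    a=env.read_camera(n)[0] if img is None else img; cv2.imwrite("pics/"+f,a[:,:,::-1]); return a
def totool(v):
    s=env.get_state(); return np.array(s["ee_rot"]).T@np.array(v)*1000
E
python3 - <<'E'
from h import *
np.set_printoptions(precision=4,suppress=True)
save("top","t1.png")
for n,z in [("axis",.026),("peg",.071),("pointer",.028),("dot_red_top",.014),("slat_a_mid",.009),("seat_1",.044),("layer_1",.044)]:
    for r in env.landmark_of(n,"top")[:5]: print(n,round(r["confidence"],2),np.round(r["uv"]),onz("top",r["uv"],z)[:2])
s=env.get_state(); print(s["time_s"],s["tcp_pos"],s["ee_rot"],s["grip_width"])
E
```

```text
axis 0.84 [309. 172.] [ 0.5881 -0.0331]
axis 0.31 [195. 154.] [0.6347 0.2718]
peg 0.78 [297. 206.] [ 0.4944 -0.0038]
peg 0.51 [195. 152.] [0.6307 0.2595]
pointer 0.81 [294. 221.] [0.4584 0.0066]
dot_red_top 0.5 [349. 199.] [ 0.5169 -0.1412]
slat_a_mid 0.9 [187. 222.] [0.4546 0.2946]
slat_a_mid 0.71 [155. 284.] [0.2881 0.3749]
seat_1 0.95 [292. 167.] [0.6001 0.0119]
seat_1 0.89 [328. 175.] [ 0.5777 -0.0844]
seat_1 0.61 [471. 191.] [ 0.5378 -0.4598]
layer_1 0.77 [309. 169.] [ 0.5933 -0.034 ]
layer_1 0.41 [292. 208.] [0.492  0.0094]
0.4 [ 0.1684 -0.6018  0.3026] [[-0.0001  0.2694 -0.963 ]
 [ 0.0002 -0.963  -0.2694]
 [-1.     -0.0002  0.    ]] 0.0918587798400024
```

View pics/t1.png

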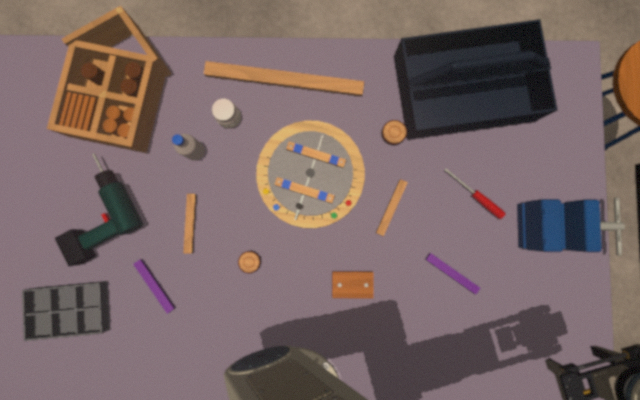

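The top view shows the turntable at (310,173), peg (299,206), needle end (294,221) and red dot about (349,202). The pale slats are at (190,223) and (392,208). The purple look-alikes are at (154,285) and (452,272) and aren't meant. I'll confirm this in an enlarged crop while moving above the turntable.

```bash
python3 - <<'E'
from h import *
a=cv2.imread("pics/t1.png")[110:310,120:490]
cv2.imwrite("pics/t1c.png",cv2.resize(a,None,fx=2.1,fy=2.1,interpolation=cv2.INTER_CUBIC))
E
python3 -m inch '0 -483 -426 32.6 0 0;0 -483 -426 32.6 0 0;0 -483 -426 32.6 0 0;0 -483 -426 32.6 0 0;0 -483 -426 32.6 0 0;0 -483 -426 32.6 0 0;0 -483 -426 32.6 0 0;0 -483 -426 32.6 0 0;0 -483 -426 32.6 0 0;0 -483 -426 32.6 0 0;0 -483 -426 32.6 0 0;0 -483 -426 32.6 0 0;0 -483 -426 32.6 0 0;0 -483 -426 32.6 0 0;0 -483 -426 32.6 0 0;0 -483 -426 32.6 0 0;0 -483 -426 32.6 0 0;0 -483 -426 32.6 0 0;0 -483 -426 32.6 0 0;0 -483 -426 32.6 0 0' -1
python3 - <<'E'
from h import *
np.set_printoptions(precision=4,suppress=True)
save("wrist","w1.png")
m,R,t=cam("wrist"); print(-R.T@t,R)
for n,z in [("axis",.026),("peg",.071),("pointer",.028),("dot_red_top",.014),("seat_1",.044)]:
    for r in env.landmark_of(n,"wrist")[:3]: print(n,round(r["confidence"],2),np.round(r["uv"]),onz("wrist",r["uv"],z)[:2])
E
```

```text
time_s: 2.07
tcp_pos: [0.448, -0.0228, 0.3026]
ee_rot: [[-0.0, -0.293, -0.956], [-0.0, -0.956, 0.293], [-1.0, 0.0, 0.0]]
force: [-1.5, -0.8, -0.5]
grip_width: 0.0919
[ 0.5227 -0.0452  0.3852] [[-0.2935 -0.956   0.0005]
 [-0.9194  0.2824  0.2737]
 [-0.2618  0.0798 -0.9618]]
axis 0.93 [297.  62.] [ 0.5882 -0.0377]
axis 0.69 [39. 98.] [0.6395 0.2617]
peg 0.58 [294. 152.] [ 0.4975 -0.007 ]
pointer 0.56 [299. 176.] [0.4641 0.0016]
pointer 0.45 [292. 152.] [0.4951 0.0002]
dot_red_top 0.45 [399. 109.] [ 0.5053 -0.1386]
dot_red_top 0.44 [106. 242.] [0.4529 0.2857]
dot_red_top 0.23 [300. 178.] [0.4589 0.0026]
seat_1 0.93 [244.  56.] [0.6072 0.0153]
seat_1 0.65 [337.  60.] [ 0.575  -0.0782]
seat_1 0.42 [498.  85.] [ 0.4989 -0.2395]
```

View pics/t1c.png

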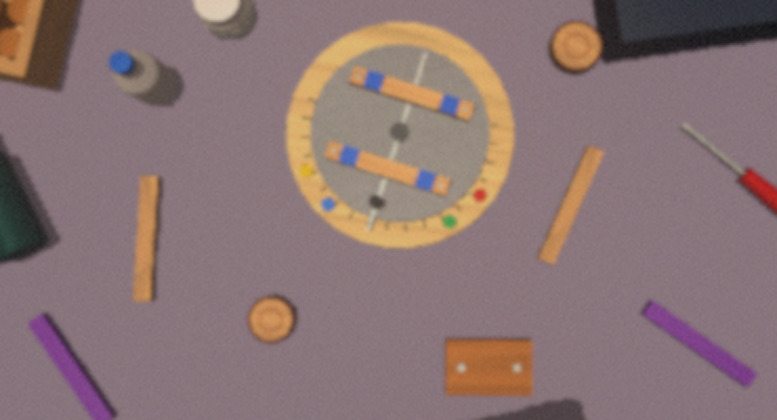

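View pics/w1.png

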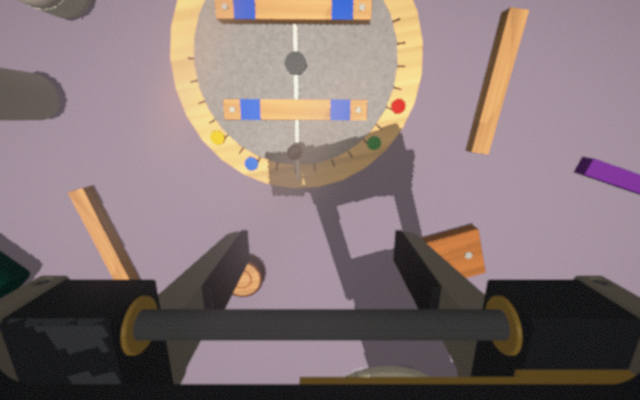

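The crop confirms the pale slats at crop (145,238) and (572,205), with the purple ones separate in the lower corners. In the wrist view the red dot is at (398,105), the axis at (296,62) and the peg cap at (295,152). Next I'll refine the axis and dot from the colour centroids.

```bash
python3 - <<'E'
from h import *
from scipy.optimize import least_squares
np.set_printoptions(precision=4,suppress=True)
for n,f,box in [("wrist","w1.png",{"r":(398,105),"g":(374,143),"y":(218,137),"b":(252,163)}),("top","t1.png",{"r":(349,203),"g":(334,215),"y":(266,191),"b":(276,207)})]:
    a=cv2.imread("pics/"+f); P={}
    for k,(u,v) in box.items():
        w=10 if n=="wrist" else 6
        c=a[v-w:v+w+1,u-w:u+w+1]; h=cv2.cvtColor(c,cv2.COLOR_BGR2HSV).astype(int)
        H,S=h[...,0],h[...,1]
        m={"r":((H<6)|(H>172))&(S>150),"g":(H>45)&(H<85)&(S>80),"y":(H>22)&(H<34)&(S>170),"b":(H>100)&(H<125)&(S>110)}[k]
        yy,xx=np.nonzero(m)
        if len(xx)<8: print(k,"few",len(xx)); continue
        P[k]=onz(n,(u-w+xx.mean(),v-w+yy.mean()),.014)[:2]; print(n,k,len(xx),P[k])
    q=np.array(list(P.values()))
    s=least_squares(lambda c:np.linalg.norm(q-c,axis=1)-.13,[.588,-.035])
    print("axis",s.x,s.fun, "red angle",np.degrees(np.arctan2(*(P["r"]-s.x)[::-1])))
# painted line / hub
E
```

```text
wrist r 133 [ 0.5089 -0.1377]
wrist g 117 [ 0.4752 -0.099 ]
wrist y 118 [0.5385 0.0855]
wrist b 100 [0.4959 0.0568]
axis [ 0.5882 -0.0347] [ 0.     -0.      0.0001 -0.0001] red angle -127.57475176288457
top r 14 [ 0.5083 -0.1388]
top g 17 [ 0.4743 -0.1002]
y few 6
top b 11 [0.4954 0.0554]
axis [ 0.5876 -0.0361] [-0.0002  0.0002 -0.0001] red angle -127.68212466112526
```

```bash
python3 -m inch '0 -29 -42 0 0 0;0 -29 -42 0 0 0;40 -29 -42 0 0 0;80 -29 -42 0 0 0;120 -29 -42 0 0 0;150 -29 -42 0 0 0;178 -29 -42 0 0 0;178 -29 -42 0 0 0;178 -29 -42 0 0 0' -1
python3 -m inch '0 0 0 0 0 0;0 0 0 0 0 0;0 0 0 0 0 0;0 0 0 0 0 0;0 0 0 0 0 0;0 0 0 0 0 0;0 0 0 0 0 0' 1 15
```

```text
time_s: 3.12
tcp_pos: [0.4964, -0.0066, 0.1239]
ee_rot: [[-0.003, -0.292, -0.956], [0.0, -0.956, 0.292], [-1.0, 0.001, 0.003]]
force: [0.7, 0.4, 0.9]
grip_width: 0.0918
time_s: 3.7
tcp_pos: [0.4972, -0.0065, 0.125]
ee_rot: [[0.0, -0.292, -0.956], [0.0, -0.956, 0.292], [-1.0, -0.0, -0.0]]
force: [-0.2, -0.2, -0.4]
grip_width: 0.0472
```

```bash
python3 -m inch '0 0 0 0 0 0;0 0 0 0 0 0;0 0 0 0 0 0;0 0 0 0 0 0;0 0 0 0 0 0;0 0 0 0 0 0;0 0 0 0 0 0;0 0 0 0 0 0' 1 15
python3 -m inch '0 8.3 -0.4 -5 0 0;0 16.5 -1.4 -10 0 0;0 24.6 -3.2 -15 0 0;0 32.5 -5.7 -20 0 0;0 40.1 -8.9 -25 0 0;0 47.5 -12.7 -30 0 0;0 54.5 -17.2 -35 0 0;0 61.1 -22.2 -40 0 0;0 67.2 -27.8 -45 0 0;0 72.8 -33.9 -50 0 0;0 77.8 -40.5 -55 0 0;0 82.3 -47.5 -60 0 0;0 86.1 -54.9 -65 0 0;0 89 -61.9 -69.6 0 0;0 89 -61.9 -69.6 0 0;0 89 -61.9 -69.6 0 0;0 89 -61.9 -69.6 0 0'
```

```text
time_s: 4.37
tcp_pos: [0.4971, -0.0065, 0.1246]
ee_rot: [[-0.0, -0.292, -0.956], [-0.0, -0.956, 0.292], [-1.0, 0.0, 0.0]]
force: [-0.2, -0.3, 0.1]
grip_width: 0.0156
time_s: 5.78
tcp_pos: [0.53, -0.11, 0.1246]
ee_rot: [[-0.0, 0.793, -0.609], [-0.001, -0.609, -0.793], [-1.0, 0.0, 0.001]]
force: [-2.7, -5.6, 0.7]
grip_width: 0.0155
```

```bash
python3 -m inch '0 0 0 0 0 0;0 0 0 0 0 0;0 0 0 0 0 0;0 0 0 0 0 0;0 0 0 0 0 0;0 0 0 0 0 0;-40 0 0 0 0 0;-80 0 0 0 0 0;-120 0 20 0 0 0;-160 0 45 0 0 0;-180 0 45 0 0 0;-180 0 45 0 0 0;-180 0 45 0 0 0;-180 0 45 0 0 0' -1
python3 - <<'E'
from h import *
np.set_printoptions(precision=4,suppress=True)
save("wrist","w2.png")
ax=np.array([.588,-.035])
for n,z in [("axis",.026),("peg",.071),("pointer",.028),("dot_red_top",.014),("seat_1",.044),("slat_b_mid",.009)]:
    for r in env.landmark_of(n,"wrist")[:3]:
        p=onz("wrist",r["uv"],z)[:2]; d=p-ax; print(n,round(r["confidence"],2),np.round(r["uv"]),p,np.linalg.norm(d),np.degrees(np.arctan2(d[1],d[0])))
a=cv2.imread("pics/w2.png");
for p in [(.588+.13*np.cos(np.radians(232.4)),-.035+.13*np.sin(np.radians(232.4)),.014),(.588,-.035,.026)]: print(proj("wrist",p))
u,v=proj("wrist",(.510,-.138,.014)).astype(int); c=a[v-60:v+60,u-80:u+80]
cv2.imwrite("pics/w2c.png",cv2.resize(c,None,fx=4,fy=4,interpolation=cv2.INTER_CUBIC)); print(u,v)
E
```

```text
time_s: 6.95
tcp_pos: [0.5027, -0.1452, 0.304]
ee_rot: [[-0.001, 0.795, -0.607], [0.0, -0.607, -0.795], [-1.0, -0.001, 0.0]]
force: [-0.5, 0.9, -1.0]
grip_width: 0.0918
axis 0.83 [320.  61.] [ 0.5859 -0.0337] 0.002528387300935362 148.22906168088676
peg 0.71 [322. 152.] [ 0.5292 -0.1125] 0.09722952564348973 -127.1863590061536
pointer 0.69 [319. 177.] [ 0.5045 -0.1386] 0.13308995973533524 -128.86433198264177
dot_red_top 0.74 [321. 150.] [ 0.526  -0.1141] 0.1004908417760457 -128.11686361062456
dot_red_top 0.6 [321. 174.] [ 0.5073 -0.1392] 0.13179382138054926 -127.77081611901419
seat_1 0.97 [365.  60.] [ 0.6241 -0.0646] 0.04669588662796321 -39.34529217402161
seat_1 0.7 [274.  57.] [ 0.5477 -0.0031] 0.05142173932081115 141.59813095486862
slat_b_mid 0.92 [362. 243.] [ 0.494  -0.2522] 0.2366447217924001 -113.4167635336812
slat_b_mid 0.88 [332. 382.] [ 0.3132 -0.4248] 0.47688700201619644 -125.18467996359755
slat_b_mid 0.58 [86. 83.] [0.3501 0.1201] 0.2840168214325621 146.8912461932242
[321.0763 172.9179]
[321.5546  61.0412]
321 172
```

View pics/w2c.png

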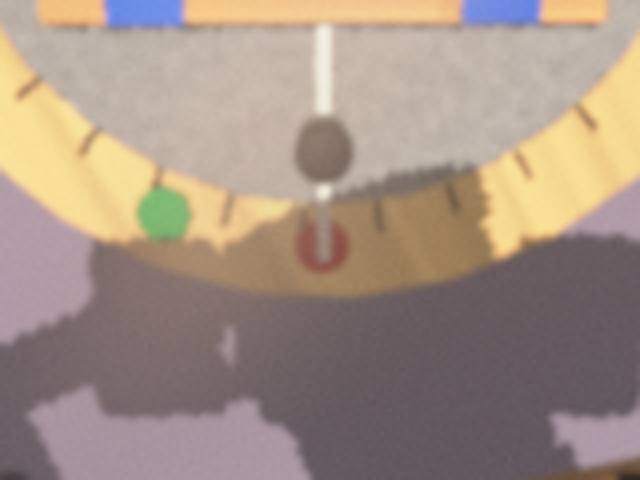

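The crop shows the needle end lying over the red dot, with line at column 323 and dot centre at (321,245). That is about 1 mm off sideways, so step 1 is done. Next I'll measure the slats.

```bash
cat >> h.py <<'E'
def slat(n,near,zt=.018):
    out=[]
    for r in env.cut_out("slat_a",n):
        yy,xx=np.nonzero(r["pixels"])
        if len(xx)<20: continue
        q=np.array([onz(n,(x,y),zt)[:2] for x,y in zip(xx,yy)])
        if np.linalg.norm(q.mean(0)-near)>.06: continue
        (c,wh,an)=cv2.minAreaRect((q*1000).astype(np.float32))
        b=np.cov(q.T); w,v=np.linalg.eigh(b); d=v[:,1]
        out.append((round(r["confidence"],2),len(xx),xx.min(),xx.max(),yy.min(),yy.max(),"mean",q.mean(0),"rect",np.array(c)/1000,np.array(wh),"ang",np.degrees(np.arctan2(d[1],d[0]))%180))
    return out
E
python3 - <<'E'
from h import *
np.set_printoptions(precision=4,suppress=True)
env.read_camera("top")
print(slat("wrist",(.49,-.25)));print(slat("top",(.49,-.25)));print(slat("top",(.455,.295)))
E
```

```text
[(0.91, 1908, np.int64(309), np.int64(424), np.int64(222), np.int64(262), 'mean', array([ 0.4932, -0.2474]), 'rect', array([ 0.4996, -0.2515]), array([ 29.8415, 159.7279]), 'ang', np.float64(157.25466652170752))]
[(0.68, 161, np.int64(378), np.int64(391), np.int64(213), np.int64(233), 'mean', array([ 0.4537, -0.2363]), 'rect', array([ 0.4531, -0.2359]), array([21.1176, 57.5638]), 'ang', np.float64(154.9848023063153))]
[(0.96, 606, np.int64(184), np.int64(197), np.int64(194), np.int64(253), 'mean', array([0.4505, 0.2829]), 'rect', array([0.4496, 0.2822]), array([ 28.7594, 157.7574]), 'ang', np.float64(178.03377840368645))]
```

```bash
python3 -m inch '0 58 86 76 0 0;0 58 86 76 0 0;0 58 86 76 0 0;0 58 86 76 0 0;0 58 86 76 0 0;0 58 86 76 0 0;0 58 86 76 0 0;20 58 86 76 0 0;60 58 86 76 0 0;80 58 86 76 0 0;80 58 86 76 0 0;80 58 86 76 0 0;80 58 86 76 0 0;80 58 86 76 0 0'
python3 - <<'E'
from h import *
np.set_printoptions(precision=4,suppress=True)
save("wrist","w3.png")
print(slat("wrist",(.497,-.249)))
for r in env.landmark_of("slat_b_mid","wrist")[:2]: print(r["confidence"],r["uv"],onz("wrist",r["uv"],.009))
E
```

```text
time_s: 8.67
tcp_pos: [0.4975, -0.2493, 0.2255]
ee_rot: [[0.001, -0.394, -0.919], [-0.001, -0.919, 0.394], [-1.0, 0.0, -0.001]]
force: [0.6, 0.3, -0.5]
grip_width: 0.092Traceback (most recent call last):
  File "<stdin>", line 4, in <module>
  File "h.py", line 19, in slat
    q=np.array([onz(n,(x,y),zt)[:2] for x,y in zip(xx,yy)])
                ~~~^^^^^^^^^^^^
  File "h.py", line 6, in onz
    m,R,t=cam(n); d=R.T@np.array([(uv[0]-m["cx"])/m["fx"],(uv[1]-m["cy"])/m["fy"],1]); c=-R.T@t
          ~~~^^^
  File "h.py", line 4, in cam
    m=env.camera_model(n); R=cv2.Rodrigues(np.array(m["rvec"],float))[0]; return m,R,np.array(m["tvec"],float).ravel()
ValueError: time passes only in moves, steps and waits
```

View pics/w3.png

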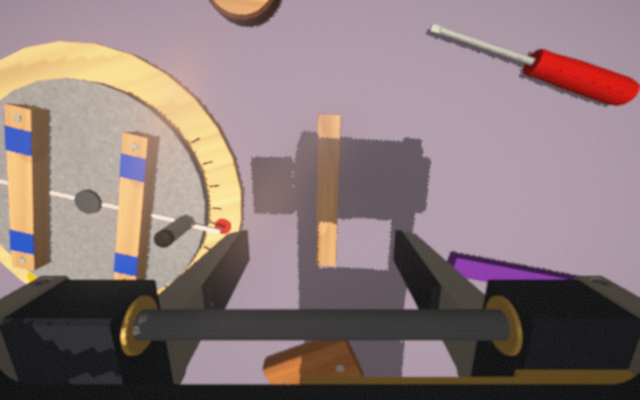

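The slat is upright in the view from (329,115) to (327,267), between the fingers and well aligned. The needle is on the red dot at (222,227). I'll cache the camera model, since the helper called it too often.

```bash
sed -i 's/^def cam(n):/import functools\n@functools.lru_cache\ndef cam(n):/' h.py
python3 - <<'E'
from h import *
np.set_printoptions(precision=4,suppress=True)
e=[onz("wrist",p,.018)[:2] for p in [(329,115),(327.5,267)]]
d=e[0]-e[1]; print(e,(e[0]+e[1])/2,np.linalg.norm(d),np.degrees(np.arctan2(d[1],d[0])))
print(slat("wrist",(.497,-.249)))
for r in env.landmark_of("slat_b_mid","wrist")[:2]: print(r["confidence"],r["uv"],onz("wrist",r["uv"],.009))
c=(e[0]+e[1])/2; s=env.get_state(); print(totool([c[0]-s["tcp_pos"][0],c[1]-s["tcp_pos"][1],.0915-s["tcp_pos"][2]]))
E
```

```text
[array([ 0.5688, -0.2876]), array([ 0.4212, -0.2236])] [ 0.495  -0.2556] 0.1608126822903909 -23.44148332330983
[(0.89, 3236, np.int64(316), np.int64(341), np.int64(114), np.int64(264), 'mean', array([ 0.5035, -0.2584]), 'rect', array([ 0.4973, -0.256 ]), array([ 23.1913, 158.2949]), 'ang', np.float64(155.79397320740114))]
0.86 [515.8, 278.1] [ 0.3179 -0.4153  0.009 ]
0.85 [331.8, 193.3] [ 0.4944 -0.2598  0.009 ]
[133.8991   6.85    -0.2936]
```

```bash
python3 -m inch '35 7 0 0 0 0;70 7 0 0 0 0;100 7 0 0 0 0;120 7 0 0 0 0;134 7 0 0 0 0;134 7 0 0 0 0;134 7 0 0 0 0;134 7 0 0 0 0' -1
python3 -m inch '0 0 0 0 0 0;0 0 0 0 0 0;0 0 0 0 0 0;0 0 0 0 0 0;0 0 0 0 0 0;0 0 0 0 0 0;0 0 0 0 0 0;0 0 0 0 0 0;0 0 0 0 0 0;0 0 0 0 0 0;0 0 0 0 0 0;0 0 0 0 0 0;0 0 0 0 0 0;0 0 0 0 0 0;0 0 0 0 0 0;0 0 0 0 0 0' 1 20
```

```text
time_s: 9.53
tcp_pos: [0.4944, -0.2556, 0.0909]
ee_rot: [[0.0, -0.396, -0.918], [-0.0, -0.918, 0.396], [-1.0, 0.0, -0.0]]
force: [-0.9, -0.1, -0.3]
grip_width: 0.0919
time_s: 10.87
tcp_pos: [0.4942, -0.2554, 0.0907]
ee_rot: [[-0.0, -0.397, -0.918], [0.0, -0.918, 0.397], [-1.0, -0.0, 0.0]]
force: [0.2, 0.3, -0.1]
grip_width: 0.0216
```

```bash
python3 -m inch '-40 0 0 0 0 0;-80 0 0 0 0 0;-110 0 0 0 0 0;-110 -227 -47 -76 0 0;-110 -227 -47 -76 0 0;-110 -227 -47 -76 0 0;-110 -227 -47 -76 0 0;-110 -227 -47 -76 0 0;-110 -227 -47 -76 0 0;-110 -227 -47 -76 0 0;-110 -227 -47 -76 0 0;-110 -227 -47 -76 0 0;-110 -227 -47 -76 0 0;-110 -227 -47 -76 0 0;-110 -227 -47 -76 0 0;-110 -227 -47 -76 0 0;-110 -227 -47 -76 0 0;-110 -227 -47 -76 0 0;-110 -227 -47 -76 0 0'
python3 - <<'E'
from h import *
a=save("wrist","w4.png")
for s in (1,-1):
  for l in (.05,-.05):
    n=np.array([-.610,-.792]);p=np.array([.792,-.610]); q=np.array([.588,-.035])+s*.05*p+l*n
    print(s,l,proj("wrist",(*q,.044)))
E
```

```text
time_s: 12.45
tcp_pos: [0.6273, -0.0657, 0.2007]
ee_rot: [[-0.0, 0.794, -0.608], [0.0, -0.608, -0.794], [-1.0, -0.0, 0.0]]
force: [0.3, 0.3, -0.6]
grip_width: 0.0212
1 0.05 [320.45065269 263.94437263]
1 -0.05 [320.73610803 153.01516187]
-1 0.05 [210.1837063 263.6952401]
-1 -0.05 [197.74315638 152.67084057]
```

View pics/w4.png

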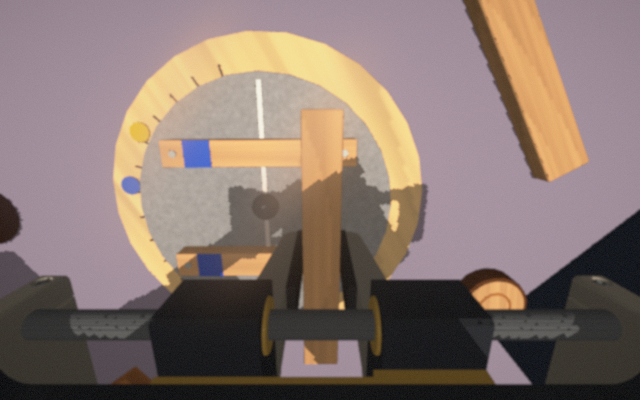

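The slat is held over the right-hand seat. The free-side bands show at (197,153) and (209,264), within 1 px of the predicted (198,153) and (210,264). I'll lower it and release.

```bash
python3 -m inch '25 0 0 0 0 0;45 0 0 0 0 0;58 0 0 0 0 0;65 0 0 0 0 0;65 0 0 0 0 0;65 0 0 0 0 0;65 0 0 0 0 0'
python3 -m inch '0 0 0 0 0 0;0 0 0 0 0 0;0 0 0 0 0 0;0 0 0 0 0 0;0 0 0 0 0 0;-10 0 0 0 0 0;-30 0 0 0 0 0;-70 0 0 0 0 0;-110 0 0 0 0 0;-150 0 0 0 0 0;-150 0 0 0 0 0;-150 0 0 0 0 0' -0.3
python3 - <<'E'
from h import *
np.set_printoptions(precision=4,suppress=True)
save("wrist","w5.png")
print(slat("wrist",(.6276,-.0655),.062),"want ang 52.4")
for r in env.landmark_of("slat_b_mid","wrist")[:2]: print(r["confidence"],r["uv"],onz("wrist",r["uv"],.053))
E
```

```text
time_s: 13.08
tcp_pos: [0.6278, -0.0658, 0.1362]
ee_rot: [[0.001, 0.795, -0.607], [-0.0, -0.607, -0.795], [-1.0, 0.001, -0.0]]
force: [0.1, -0.2, -0.4]
grip_width: 0.0221
time_s: 14.08
tcp_pos: [0.6286, -0.0658, 0.2893]
ee_rot: [[0.006, 0.795, -0.607], [-0.001, -0.607, -0.795], [-1.0, 0.005, -0.003]]
force: [-0.2, -0.7, -0.5]
grip_width: 0.0595
[] want ang 52.4
0.93 [320.3, 188.6] [ 0.6274 -0.0633  0.053 ]
```

View pics/w5.png

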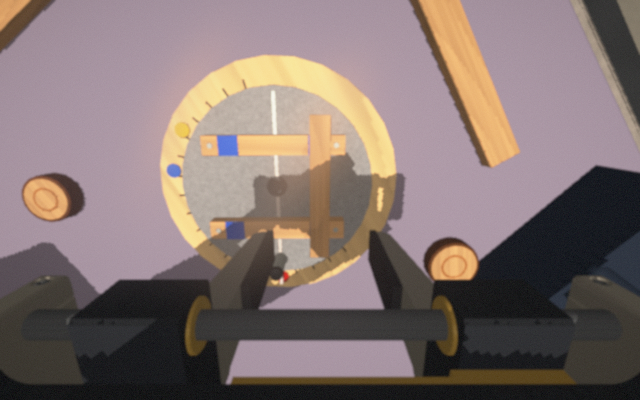

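Slat b lies across both nailed slats on its bands, from (320,115) to (318,257), and the landmark is 2 mm from the seat. On to slat a.

```bash
python3 -m inch '0 -355 -174 54.6 0 0;0 -355 -174 54.6 0 0;0 -355 -174 54.6 0 0;0 -355 -174 54.6 0 0;0 -355 -174 54.6 0 0;0 -355 -174 54.6 0 0;0 -355 -174 54.6 0 0;0 -355 -174 54.6 0 0;0 -355 -174 54.6 0 0;0 -355 -174 54.6 0 0;0 -355 -174 54.6 0 0;40 -355 -174 54.6 0 0;65 -355 -174 54.6 0 0;65 -355 -174 54.6 0 0;65 -355 -174 54.6 0 0;65 -355 -174 54.6 0 0' -1
python3 - <<'E'
from h import *
np.set_printoptions(precision=4,suppress=True)
save("wrist","w6.png")
print(slat("wrist",(.452,.287)))
for r in env.landmark_of("slat_b_mid","wrist")[:2]: print(r["confidence"],r["uv"],onz("wrist",r["uv"],.009))
E
```

```text
time_s: 15.57
tcp_pos: [0.4513, 0.2879, 0.2211]
ee_rot: [[-0.0, -0.035, -0.999], [-0.0, -0.999, 0.035], [-1.0, 0.0, 0.0]]
force: [1.0, 0.6, 1.3]
grip_width: 0.0922
[(0.76, 3156, np.int64(310), np.int64(332), np.int64(117), np.int64(268), 'mean', array([0.457 , 0.2881]), 'rect', array([0.4516, 0.2881]), array([ 21.7688, 158.3451]), 'ang', np.float64(178.24078276647498))]
```

View pics/w6.png

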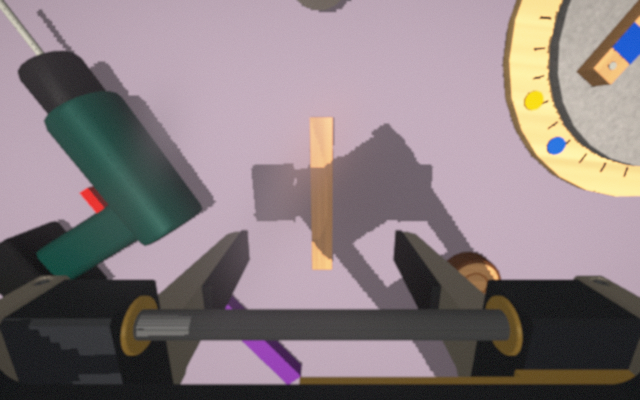

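Slat a runs from (322,117) to (322,268), centred between the fingers. The purple slat at (265,345), the drill and the log are all clear. I'll descend and grip.

```bash
python3 -m inch '35 0 0 0 0 0;70 0 0 0 0 0;100 0 0 0 0 0;120 0 0 0 0 0;130 0 0 0 0 0;130 0 0 0 0 0;130 0 0 0 0 0;130 0 0 0 0 0' -1
python3 -m inch '0 0 0 0 0 0;0 0 0 0 0 0;0 0 0 0 0 0;0 0 0 0 0 0;0 0 0 0 0 0;0 0 0 0 0 0;0 0 0 0 0 0;0 0 0 0 0 0;0 0 0 0 0 0;0 0 0 0 0 0;0 0 0 0 0 0;0 0 0 0 0 0;0 0 0 0 0 0;0 0 0 0 0 0;0 0 0 0 0 0;0 0 0 0 0 0' 1 20
```

```text
time_s: 16.38
tcp_pos: [0.4517, 0.2885, 0.092]
ee_rot: [[0.002, -0.035, -0.999], [0.001, -0.999, 0.035], [-1.0, -0.001, -0.002]]
force: [0.0, 0.2, 0.2]
grip_width: 0.0921
time_s: 17.72
tcp_pos: [0.4508, 0.2881, 0.0907]
ee_rot: [[-0.0, -0.034, -0.999], [-0.0, -0.999, 0.034], [-1.0, 0.0, 0.0]]
force: [-0.1, -1.0, -0.4]
grip_width: 0.0219
```

```bash
python3 -m inch '-40 0 0 0 0 0;-80 0 0 0 0 0;-110 0 0 0 0 0;-110 289 -107 -54.4 0 0;-110 289 -107 -54.4 0 0;-110 289 -107 -54.4 0 0;-110 289 -107 -54.4 0 0;-110 289 -107 -54.4 0 0;-110 289 -107 -54.4 0 0;-110 289 -107 -54.4 0 0;-110 289 -107 -54.4 0 0;-110 289 -107 -54.4 0 0;-110 289 -107 -54.4 0 0;-110 289 -107 -54.4 0 0;-110 289 -107 -54.4 0 0;-110 289 -107 -54.4 0 0;-110 289 -107 -54.4 0 0'
python3 -m inch '25 0 0 0 0 0;45 0 0 0 0 0;58 0 0 0 0 0;65 0 0 0 0 0;65 0 0 0 0 0;65 0 0 0 0 0;65 0 0 0 0 0'
```

```text
time_s: 19.13
tcp_pos: [0.5475, -0.0033, 0.2007]
ee_rot: [[-0.0, 0.793, -0.609], [0.0, -0.609, -0.793], [-1.0, -0.0, 0.0]]
force: [-0.3, -0.2, -0.2]
grip_width: 0.0216
time_s: 19.72
tcp_pos: [0.5482, -0.0041, 0.1362]
ee_rot: [[0.001, 0.793, -0.609], [-0.0, -0.609, -0.793], [-1.0, 0.001, -0.0]]
force: [0.3, 0.1, -1.4]
grip_width: 0.0216
```

```bash
python3 -m inch '0 0 0 0 0 0;0 0 0 0 0 0;0 0 0 0 0 0;0 0 0 0 0 0;0 0 0 0 0 0;-10 0 0 0 0 0;-30 0 0 0 0 0;-70 0 0 0 0 0;-110 0 0 0 0 0;-150 0 0 0 0 0;-168 50 120 0 0 0;-168 50 120 0 0 0;-168 50 120 0 0 0;-168 50 120 0 0 0;-168 50 120 0 0 0;-168 50 120 0 0 0' -0.3
python3 - <<'E'
from h import *
np.set_printoptions(precision=4,suppress=True)
a=save("wrist","w7.png")
for s in ((.6276,-.0655),(.5484,-.0045)): print(slat("wrist",s,.062),"want",s,52.4, proj("wrist",(*s,.062)))
for n in("pointer","dot_red_top"):
  for r in env.landmark_of(n,"wrist")[:2]: print(n,r["confidence"],r["uv"])
c=a[0:240,170:470]; cv2.imwrite("pics/w7c.png",cv2.resize(c,None,fx=2.5,fy=2.5,interpolation=cv2.INTER_CUBIC)[:,:,::-1])
E
```

```text
time_s: 21.05
tcp_pos: [0.5142, -0.1301, 0.3041]
ee_rot: [[0.001, 0.792, -0.611], [0.0, -0.611, -0.792], [-1.0, 0.0, -0.001]]
force: [0.2, -0.1, -0.3]
grip_width: 0.06
[(0.57, 3496, np.int64(356), np.int64(385), np.int64(0), np.int64(150), 'mean', array([ 0.6276, -0.0644]), 'rect', array([ 0.6246, -0.068 ]), array([143.4761,  25.1783]), 'ang', np.float64(52.41428486476192))] want (0.6276, -0.0655) 52.4 [370.2853  75.9091]
[(0.62, 3523, np.int64(259), np.int64(287), np.int64(0), np.int64(153), 'mean', array([ 0.5486, -0.0056]), 'rect', array([ 0.5457, -0.0094]), array([146.6729,  23.6777]), 'ang', np.float64(52.701408261754224))] want (0.5484, -0.0045) 52.4 [273.0498  75.8018]
pointer 0.74 [320.2, 189.4]
pointer 0.38 [322.5, 77.5]
dot_red_top 0.61 [320.2, 187.9]
```

View pics/w7c.png

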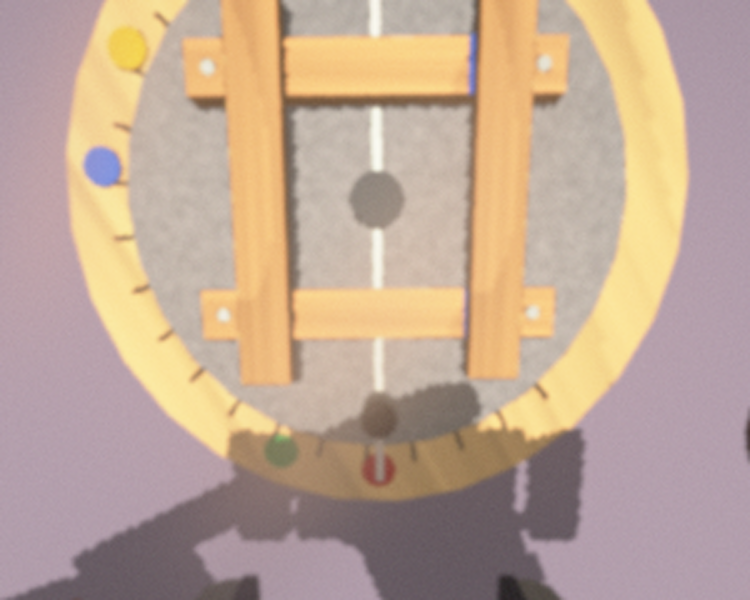

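Both slats lie parallel on the bands, with only slivers of blue showing. The needle runs through the middle of the red dot at (379,468), and the gripper is clear of everything. I'm handing the job in.

```bash
python3 -c "
from rig import env
print(env.hand_in())"
```

```text
the job is handed in; nothing more can be done
None
```

I turned the turntable about 70° by gripping its peg and let go with the needle on the red dot. I then laid slat b and slat a across the nailed slats, one on each pair of blue bands. The job was handed in at about 21 s of the 72 s allowed; no verdict was reported.

Last checks, from the wrist camera before handing in:
- **Needle:** it lay through the middle of the red dot, with the two landmarks about 1.5 px apart. After the turn I had measured it about 1 mm off to the side.
- **Slats:** their directions were 52.4° and 52.7°, against 52.4° wanted. Slat b's landmark was about 2 mm from its seat. In the last picture both upper ends were cut off at the image edge, so the lengthwise position there was only partly checked. Thin slivers of blue show beside the right-hand slat (slat b), which fits an offset of 1–2 mm.
- **Bystanders:** I kept clear of the bottle, jar, branch slices, screwdriver and purple slats, but did not measure their positions again at the end.

One script failed on the way because it asked for the camera model too often. I fixed it by caching the model; it did not move the robot.

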